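# Push the tin back and slide the cupboard door shut

## Robot

A 7-joint arm with a two-finger parallel gripper is mounted at the origin on a cart in front of the work surface, level with it; the furniture and walls round the work are solid. World frame = base frame: x ahead of the robot, y to its left, z up, the work surface at z = 0. Lengths are in m, angles in rad, forces in N, time in s.
With the tool pointing down it reaches from about 0.4 to 0.85 m from the base axis. Payload 6.9 kg.
Tool frame: the origin (TCP) lies at the very end of the fingers, on their centre line; the grasp point (between the pads) lies 19 mm behind it (grasp_offset is the distance from the TCP to the grasp point, in m); z points along the fingers, y is the line along which they close (so a half turn about z gives the same grasp; the last joint's range is limited). The gripper opens to 85 mm and grips with 20 to 120 N. Pads are 22 mm wide; open, the fingers measure 114 mm over their backs; the gripper's body (76 mm by 85 mm) begins 54 mm behind the grasp point. The pads swing forward as they close: fully open they stand 13 mm farther back than shut.
Start: joints at [-1.135, 0.507, -0.238, 1.5, 0.126, 1.149, -0.155], TCP at [0.202, 0.591, 0.231] pointing down, gripper open.
Joint ranges: [-3.08, 3.08], [-0.24, 2.05], [-1.43, 1.35], [0, 2.5], [-1.52, 4.66], [0.17, 1.96], [-2.89, 2.89]. Speed limits (rad/s): [2.39, 2.39, 3.14, 3.14, 3.14, 3.14, 3.14].

## Interface

Orientations are given as a rotation vector (axis times angle).
In Python, from plant import read_state, get_image, close_job, grasp_offset gives the robot as it stands.
- The arm moves only by the tool send_rows, never from a script. Its argument "increments" is a list of rows, each a list of 3 entries, a list of its own where there are three numbers: the shift along the world's x, y, z in m, then the turn about the world's z in rad, then the opening, from -1 (shut) to 1 (fully open), so that 0 is half open. In form: [[[tx, ty, tz], twist, fingers], ...]. A call has 1 to 10 rows; each row shifts and turns the commanded pose from where the row before left it; what a row does not reach is not made up. A row lasts 1/12 s, in which the tool goes at most 41.7 mm and 7.16 degrees, less where a joint would pass 70% of its speed; a pose out of reach is approached as far as the arm can. A call is refused whole if a number of a shift passes 0.0417 or a number of a turn 0.125, either way. A call with a gripper value outside its range is refused whole. The fingers move at their own pace and stop on an object; "grip_force" is the grip in N (left out, the last holds). Time passes only in rows, so rows that do not move let the fingers close. It gives the time, the measured TCP pose, the force, the opening and the grip force at its end, in the units of the state.
- read_state(): the state, without advancing time (a new reading comes with each control period).
- get_image(name): name is "scene" or "side" or "wrist"; returns a dict with "img" (400x640x3 uint8, red, green, blue), "depth" (400x640 float32, m along the optical axis (not along the pixel's ray), 0 where there is no reading), "fovy" (degrees; the focal length in pixels is half the picture's height over the tangent of half this angle, whatever the lens; pixels are square), "cx", "cy" (the principal point, pixels), "world_to_cam" (4x4, takes a point from world to camera coordinates); the wrist camera has in their place "mount" (4x4, takes a point from camera to tool coordinates, whose origin is the TCP and whose axes are the flange's). Camera axes: x right, y down, z forward; pixel columns grow to the right and rows downward; lengths in m; the calibration is good to about 2 mm. A picture is of the moment at which its call begins: read the wrist's pose just before it.
- close_job(): hands the job in; it is judged then, once.
The state is a dict: "time": time; "joints": joint angles; "qvel": joint speeds; "effort": joint torques, N m; "eef_pos": TCP position; "ee_rot": TCP orientation; "ft_force": force on the tool from outside, world axes, zero at the start; "wrist_torque": the same for the moment, N m; "grip_width": opening from 0.0 (shut) to 1.0 (fully open); "grip_force": force on a finger pad.
Only numpy, scipy, OpenCV 4.12 (cv2) and the standard library are available. Lean on these libraries where they do the work, as an engineer would, in place of code of your own. Each camera call takes 0.05 s, during which the arm holds its last target. There are 200 camera calls.

## Task

A tin stands in the doorway of the low, open-topped worktop cupboard, so its sliding door cannot close. Push the tin back into the cupboard with the door still open, so that it stands upright wholly behind the door's track; then push the door along its track until it is fully closed against the frame. Leave the jam jar and the salt shaker beside the cupboard where they stand.

Things in the scene. Friction and masses are not known exactly. Their poses are not given: they have to be found in the camera images.
- cupboard: pale wood cupboard, fixed, 180 deep (x) x 340 wide (y); mm in its frame: origin centre of underside on the worktop, +x to its back, +y to its left seen from the front. Front x = -90, floor top z = 10, sides to z = 72; open above but for a half-depth top (x = 20 to 90, z = 76 to 84); back wall x = 82. Fixed white panel x = -64 to -56, y < 8; doorway y = 8 to 158, left jamb y = 158.
- door (a joint): white sliding door 160 wide x 58 high x 10 thick, at x = -78 to -68 in the cupboard's frame, in front of the fixed panel. Value in m: 0 = closed, left edge at the left jamb; 0.15 = fully open; grows as it slides to the cupboard's right (-y). Left edge at y = 156 mm minus the value. About 2 N friction; stays where left. The tin in its track blocks it.
- door_pull (a point): centre of the door's upright steel pull: a block 38 mm out from the door's face, 14 wide (along the track), 64 high, z = 18 to 82, x = -116 to -78 in the cupboard's frame, 30 from the door's left edge (y = 126 when closed). Push it sideways or pinch it from above. Axes as the cupboard's.
- tin_center (a point): centre (half-way up) of a short closed food tin, 75 in diameter, 58 high, about 0.26 kg, upright on the cupboard's floor in the doorway, its front sticking out through the door's track. z is its upright axis. It slides when pushed; it clears the track when its centre is at x > -30 in the cupboard's frame.
- jam_jar: glass jam jar with a yellow lid, 71 in diameter, 110 high, standing left of the cupboard; origin at the centre of its underside; to be left alone
- salt_shaker: salt shaker with grey cap, 44 in diameter, 90 high, standing left of the cupboard; origin at the centre of its underside; to be left alone
Not all that is in view belongs to the job. Of the things that look like the part that bears tin_center, the middle-sized one is meant.

How it is judged:
By the outcome, as a careful person would: the job done as asked, in the order asked, and still so for the second after the job is handed in, with the robot touching nothing.
It also fails if it takes over 45 s, if anything falls off the work surface, if the arm or the gripper's body presses on something with over 40 N, if the wrist force passes 120 N, or if a joint passes its speed limit or range.

## Working session

There is one attempt and no reset: what is moved stays moved. The work goes in short steps, Python scripts to look and compute and a tool call to move; the robot and the scene stay as the last step left them, time stands still between calls to the robot, and variables do not carry over. Pictures are saved under pics/ and viewed, at most 10 in all, crops included, and the job is handed in when it is done.

Besides the shell and the picture viewer there is one more tool, called after ">>>" by a JSON object that holds its "fn" and its "kwargs", one argument or row to a line. send_rows: Moves the arm, as the interface text tells. Its arguments: {"type":"object","properties":{"increments":{"type":"array","items":{"type":"array"}},"grip_force":{"type":"number"}},"required":["increments"]}

```bash
mkdir -p pics; cat > h.py <<'E'
import numpy as np, cv2
from plant import *
def cam(n):
    d=get_image(n); d['f']=d['img'].shape[0]/2/np.tan(np.radians(d['fovy'])/2); return d
def pts(d):
    h,w=d['depth'].shape; u,v=np.meshgrid(np.arange(w),np.arange(h)); z=d['depth']
    P=np.stack([(u-d['cx'])*z/d['f'],(v-d['cy'])*z/d['f'],z,np.ones_like(z)],-1)
    return (P@np.linalg.inv(d['world_to_cam']).T)[...,:3]
def save(n,im): cv2.imwrite('pics/'+n,im[...,::-1])
E
python3 - <<'E'
from h import *
print(read_state())
for n in('scene','side'):
    d=cam(n); save(n+'0.png',d['img']); np.savez(n+'0.npz',**d,P=pts(d))
E
```

```text
{'time': 0.0, 'joints': array([-1.13551225,  0.50833859, -0.23753539,  1.501137  ,  0.12570987,
        1.14891156, -0.15477225]), 'qvel': array([-1.61415564e-04,  1.17824836e-03,  8.74382818e-04, -2.51954565e-03,
       -5.11324744e-04, -5.43055219e-06, -7.34119802e-04]), 'effort': array([-7.90622853e-04, -6.20583916e+01, -2.18663335e+00, -2.49662161e+01,
        1.26762429e-02,  1.17122071e-02, -1.33678148e-05]), 'eef_pos': array([0.20230645, 0.59081386, 0.23042815]), 'ee_rot': array([-5.15545796e-01, -3.09874094e+00,  2.80304157e-03]), 'ft_force': array([0.18421895, 0.66507408, 0.6455824 ]), 'wrist_torque': array([ 0.02380462, -0.01139698,  0.0251625 ]), 'grip_force': 0.0, 'grip_width': 1.0010185686823456}
```

View pics/scene0.png

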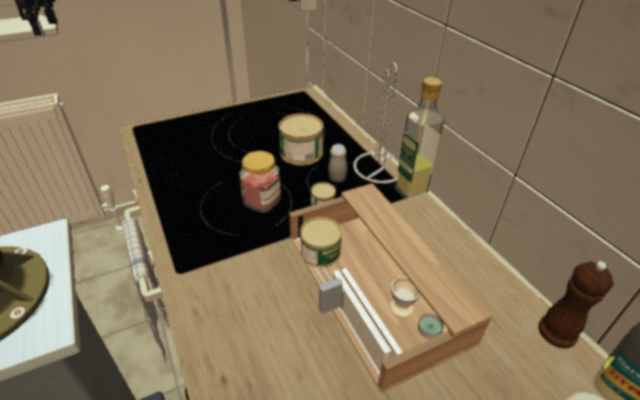

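View pics/side0.png

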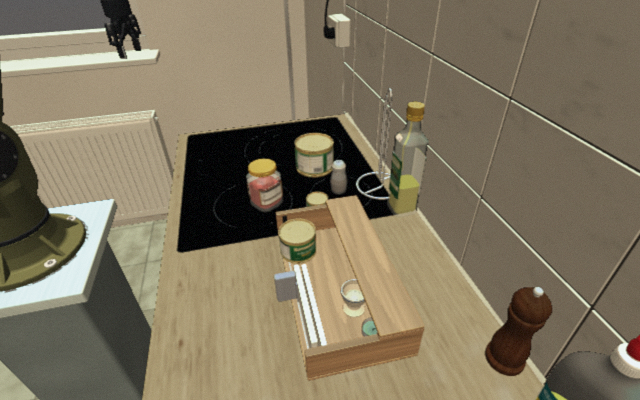

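The scene view shows three tins: a large one at (301,138) on the hob, a middle one at (320,240) in the doorway, and a small one at (322,193) beyond the cupboard. I choose the middle one. In the side view it is at (297,240), and the door pull is at (286,286). Next I'll check it in a close crop and measure.

```bash
python3 - <<'E'
from h import *
for n,b in(('scene',(280,170,220,220)),('side',(260,180,180,200))):
    d=np.load(n+'0.npz'); x,y,w,h=b; 
    if n=='scene': save('crop.png',cv2.resize(d['img'][y:y+h,x:x+w],None,fx=2.7,fy=2.7,interpolation=cv2.INTER_CUBIC))
    print(n,d['world_to_cam'],d['f'])
    P=d['P']
    q={'scene':{'tinlid':(320,230),'pulltop':(327,286),'shelf':(420,270),'floor':(370,270),'salt':(338,150),'jam':(258,158),'small':(322,190),'big':(301,124),'work':(250,320)},'side':{'tinlid':(297,230),'pull':(286,280),'shelf':(375,265),'work':(220,320),'jam':(262,166),'salt':(339,164)}}[n]
    for k,(u,v) in q.items(): print(k,P[v,u].round(4))
    # shelf top
    m=(abs(P[...,2]-.084)<.004)&(d['depth']>0); c,L=cv2.connectedComponents(m.astype(np.uint8)); u,v=q['shelf']; 
    S=P[L==L[v,u]][:,:2].astype(np.float32)
    print('shelf',L[v,u],len(S),cv2.minAreaRect(S), cv2.boxPoints(cv2.minAreaRect(S)))
    m=(abs(P[...,2]-.068)<.004)&(d['depth']>0); c,L=cv2.connectedComponents(m.astype(np.uint8)); u,v=q['tinlid']
    S=P[L==L[v,u]][:,:2].astype(np.float32)
    print('lid',L[v,u],len(S),cv2.minEnclosingCircle(S),S.mean(0))
E
```

```text
scene [[ 0.89717542 -0.44149716  0.01251067 -0.58848803]
 [-0.2734998  -0.57758001 -0.76915486  0.18217631]
 [ 0.3468056   0.68664517 -0.63893997  0.72980618]
 [ 0.          0.          0.          1.        ]] 427.29039942356656
tinlid [ 0.5808 -0.1625  0.0671]
pulltop [ 0.5275 -0.2929  0.0852]
shelf [ 0.6752 -0.3301  0.0869]
floor [ 0.6423 -0.2448  0.0126]
salt [0.7176 0.0242 0.089 ]
jam [0.5387 0.0381 0.112 ]
small [ 0.6499 -0.0343  0.0423]
big [0.6945 0.1693 0.0828]
work [ 0.4137 -0.2389 -0.0038]
shelf 20 6202 ((0.688185453414917, -0.2732931971549988), (0.34143510460853577, 0.07141901552677155), 88.95054626464844) [[ 0.6493552  -0.44332808]
 [ 0.72076225 -0.44463617]
 [ 0.72701573 -0.10325831]
 [ 0.65560865 -0.10195023]]
lid 27 1023 ((0.5792465806007385, -0.16672250628471375), 0.03890213742852211) [ 0.5797999  -0.16814476]
side [[ 0.97193954 -0.2340632  -0.0234084  -0.64369045]
 [-0.1589017  -0.57992456 -0.799023    0.10997284]
 [ 0.17344678  0.78032168 -0.60084465  0.82017712]
 [ 0.          0.          0.          1.        ]] 371.3786129044231
tinlid [ 0.5805 -0.1653  0.0654]
pull [ 0.5365 -0.2947  0.0717]
shelf [ 0.6921 -0.3103  0.0826]
work [ 0.4114 -0.2907 -0.0034]
jam [0.5371 0.0291 0.1087]
salt [0.7248 0.0283 0.0835]
shelf 33 5578 ((0.6869238615036011, -0.2729836106300354), (0.34156569838523865, 0.07079675048589706), 89.0617904663086) [[ 0.6487338  -0.44316393]
 [ 0.7195211  -0.44432318]
 [ 0.7251139  -0.10280329]
 [ 0.6543266  -0.10164404]]
lid 26 614 ((0.5789762735366821, -0.16696707904338837), 0.03829332813620567) [ 0.5780294 -0.1675058]
```

View pics/crop.png

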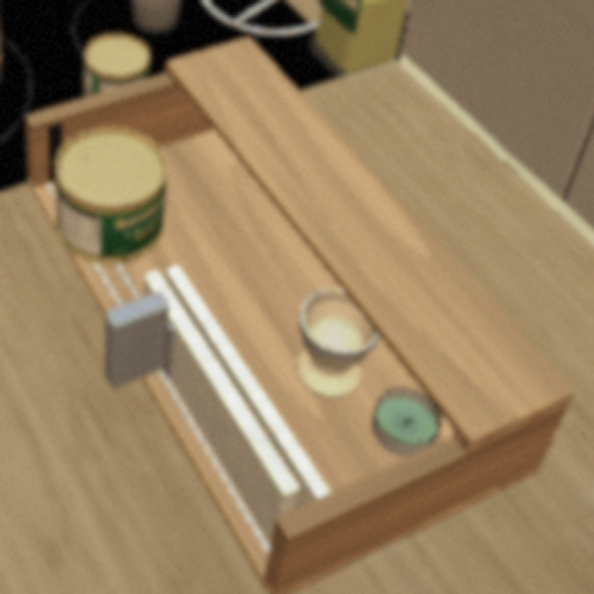

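The crop confirms the middle tin standing in the doorway at (110,190), with the pull at (140,330) and the door fully open. In the world frame, the cupboard origin is about (0.633, -0.272) with yaw -1°, the tin is at (0.579, -0.167) and the pull is at y ≈ -0.294.

>>> {"fn": "send_rows", "kwargs": {
  "increments": [
    [[0.022,-0.033,0],0.031,-1],
    [[0.022,-0.033,0],0.031,-1],
    [[0.022,-0.033,0],0.031,-1],
    [[0.022,-0.033,0],0.031,-1],
    [[0.022,-0.033,0],0.031,-1],
    [[0.022,-0.033,0],0.031,-1],
    [[0.022,-0.033,0],0.031,-1],
    [[0.022,-0.033,0],0.031,-1],
    [[0.022,-0.033,0],0.031,-1],
    [[0.022,-0.033,0],0.031,-1]
  ]
}}

```text
time: 0.93
eef_pos: [0.423, 0.2594, 0.2312]
ee_rot: [-0.029, -3.141, 0.0]
ft_force: [-0.8, 0.2, 0.4]
grip_width: 0.003
grip_force: 0.0
```

>>> {"fn": "send_rows", "kwargs": {
  "increments": [
    [[0.006,-0.04,0],0,-1],
    [[0.006,-0.04,0],0,-1],
    [[0.006,-0.04,0],0,-1],
    [[0.006,-0.04,0],0,-1],
    [[0.006,-0.04,0],0,-1],
    [[0.006,-0.04,0],0,-1],
    [[0.006,-0.04,0],0,-1],
    [[0.006,-0.04,0],0,-1],
    [[0.006,-0.04,0],0,-1],
    [[0,0,0],0,-1]
  ]
}}

```text
time: 1.77
eef_pos: [0.4763, -0.1079, 0.231]
ee_rot: [-0.048, -3.141, 0.007]
ft_force: [-0.1, -0.5, 0.4]
grip_width: -0.003
grip_force: 0.0
```

>>> {"fn": "send_rows", "kwargs": {
  "increments": [
    [[0.003,-0.03,0],0,-1],
    [[0.004,-0.029,0],0,-1],
    [[0,0,-0.035],0,-1],
    [[0,0,-0.035],0,-1],
    [[0,0,-0.035],0,-1],
    [[0,0,-0.035],0,-1],
    [[0,0,-0.03],0,-1],
    [[0,0,-0.025],0,-1],
    [[0,0,0],0,-1],
    [[0,0,0],0,-1]
  ]
}}

```text
time: 2.6
eef_pos: [0.4825, -0.1572, 0.0355]
ee_rot: [-0.031, -3.138, -0.001]
ft_force: [0.7, -0.4, 0.3]
grip_width: 0.001
grip_force: 0.0
```

```bash
python3 - <<'E'
from h import *
print(read_state()['eef_pos'],read_state()['ft_force'])
d=cam('side'); save('s1.png',cv2.resize(d['img'][150:390,180:460],None,fx=2.5,fy=2.5))
E
```

```text
[ 0.4825114  -0.15719536  0.03546948] [ 0.70553601 -0.35193607  0.34287018]
```

View pics/s1.png

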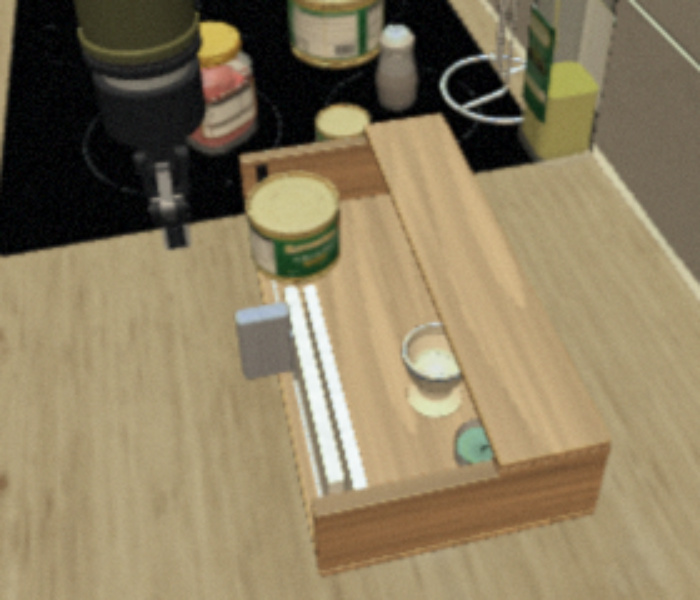

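The fingers are in front of the tin at (175,235), clear of everything. I'll shift 10 mm in y and then push in.

>>> {"fn": "send_rows", "kwargs": {
  "increments": [
    [[0,-0.01,0],0,-1],
    [[0.015,0,0],0,-1],
    [[0.01,0,0],0,-1],
    [[0.008,0,0],0,-1],
    [[0.008,0,0],0,-1],
    [[0.008,0,0],0,-1],
    [[0.008,0,0],0,-1],
    [[0.008,0,0],0,-1],
    [[0.008,0,0],0,-1],
    [[0,0,0],0,-1]
  ]
}}

```text
time: 3.48
eef_pos: [0.5586, -0.1674, 0.0363]
ee_rot: [0.03, 3.139, -0.0]
ft_force: [0.6, 0.6, 0.2]
grip_width: -0.0
grip_force: 0.0
```

```bash
cat >> h.py <<'E'
def tin(n='side'):
    d=cam(n); P=pts(d); o=np.array([.6326,-.2721]); y=np.array([.0178,.9998]); x=np.array([.9998,-.0178])
    q=P[...,:2]-o; cx,cy=q@x,q@y
    m=(abs(P[...,2]-.067)<.0045)&(d['depth']>0)&(abs(cx+.02)<.11)&(cy>.04)&(cy<.152)
    c,L,st,_=cv2.connectedComponentsWithStats(m.astype(np.uint8)); k=1+st[1:,4].argmax()
    S=np.stack([cx[L==k],cy[L==k]],-1).astype(np.float32); print(n,'tin cup',cv2.minEnclosingCircle(S),len(S))
    return d
E
python3 - <<'E'
from h import *
tin(); tin('scene'); s=read_state(); print(s['eef_pos'],s['ft_force'])
E
```

```text
side tin cup ((-0.025664489716291428, 0.10437889397144318), 0.03848407417535782) 702
scene tin cup ((-0.0242678951472044, 0.10346093028783798), 0.038755327463150024) 740
[ 0.55702068 -0.16757327  0.03613921] [-0.22357536  0.04205067  0.02312177]
```

>>> {"fn": "send_rows", "kwargs": {
  "increments": [
    [[0.005,0,0],0,-1],
    [[0.005,0,0],0,-1],
    [[0.005,0,0],0,-1],
    [[0.005,0,0],0,-1],
    [[0,0,0],0,-1],
    [[-0.015,0,0],0,-1],
    [[-0.03,0,0],0,-1],
    [[-0.04,0,0],0,-1],
    [[-0.02,0,0],0,-1],
    [[0,0,0],0,-1]
  ]
}}

```text
time: 4.42
eef_pos: [0.466, -0.168, 0.0363]
ee_rot: [-0.035, -3.137, -0.0]
ft_force: [-0.6, 0.3, 0.2]
grip_width: -0.002
grip_force: 0.0
```

```bash
python3 - <<'E'
from h import *
for n in('side','scene'):
    d=tin(n);P=pts(d)
    o=np.array([.6326,-.2721]); q=P[...,:2]-o; x=q@[.9998,-.0178]; y=q@[.0178,.9998]
    m=(P[...,2]>.03)&(P[...,2]<.09)&(x<-.085)&(x>-.14)&(abs(y)<.06)&(d['depth']>0)
    print('pull',x[m].min(),x[m].max(),y[m].min(),y[m].max(),np.percentile(y[m],[5,50,95]),m.sum())
s=read_state(); print(s['eef_pos'],s['ft_force'])
E
```

```text
side tin cup ((-0.007166581228375435, 0.10479326546192169), 0.038714922964572906) 694
pull -0.11642036378232913 -0.08502249893703002 -0.02678005385380328 -0.011877640037981672 [-0.02629625 -0.02455125 -0.0163422 ] 453
scene tin cup ((-0.005633668974041939, 0.1047496348619461), 0.039046891033649445) 970
pull -0.11552467895606112 -0.08502396421873301 -0.027292401864371596 -0.011890477261665915 [-0.02640433 -0.02497436 -0.01540856] 532
[ 0.47182889 -0.16802724  0.03679707] [ 1.82522889 -0.52181293  0.26986549]
```

The tin now has its centre at cupboard x ≈ -6 mm, well behind the track. Next I'll go to the far side of the pull.

>>> {"fn": "send_rows", "kwargs": {
  "increments": [
    [[0,-0.035,0],0,-1],
    [[0,-0.037,0],0,-1],
    [[0,-0.037,0],0,-1],
    [[0,-0.037,0],0,-1],
    [[0,-0.033,0],0,-1],
    [[0,0,0],0,-1],
    [[0.02,0,0],0,-1],
    [[0.02,0,0],0,-1],
    [[0.017,0,0],0,-1],
    [[0,0,0],0,-1]
  ]
}}

```text
time: 5.35
eef_pos: [0.5344, -0.3456, 0.0365]
ee_rot: [0.026, 3.136, -0.0]
ft_force: [0.8, 0.4, 0.9]
grip_width: -0.002
grip_force: 0.0
```

>>> {"fn": "send_rows", "kwargs": {
  "increments": [
    [[-0.004,0.014,0],0,-1],
    [[0,0.012,0],0,-1],
    [[0,0.014,0],0,-1],
    [[0,0.018,0],0,-1],
    [[0,0.02,0],0,-1],
    [[0.001,0.02,0],0,-1],
    [[0,0.02,0],0,-1],
    [[0.001,0.02,0],0,-1],
    [[0,0.015,0],0,-1],
    [[0,0.007,0],0,-1]
  ]
}}

```text
time: 6.18
eef_pos: [0.5274, -0.1834, 0.0373]
ee_rot: [0.026, 3.14, 0.001]
ft_force: [-0.8, -2.2, 5.6]
grip_width: 0.001
grip_force: 1.0
```

```bash
cat >> h.py <<'E'
def pull(n='scene'):
    d=tin(n);P=pts(d)
    o=np.array([.6326,-.2721]); q=P[...,:2]-o; x=q@[.9998,-.0178]; y=q@[.0178,.9998]
    m=(P[...,2]>.076)&(P[...,2]<.088)&(x<-.085)&(x>-.12)&(y>.07)&(y<.15)&(d['depth']>0)
    print('pull top y',np.percentile(y[m],[5,50,95]),m.sum()); return d
E
python3 - <<'E'
from h import *
d=pull('side'); pull()
save('s2.png',cv2.resize(d['img'][150:390,180:460],None,fx=2.5,fy=2.5))
s=read_state(); print(s['eef_pos'],s['ft_force'])
E
```

```text
side tin cup ((-0.006779767572879791, 0.10483368486166), 0.038750018924474716) 695
pull top y [0.11617448 0.11852875 0.11868679] 3
scene tin cup ((-0.0054511441849172115, 0.10477554053068161), 0.03911523148417473) 966
pull top y [0.07347338 0.087226   0.11644248] 27
[ 0.52745903 -0.18323482  0.03720399] [-0.80916692  2.02651103  4.03172536]
```

View pics/s2.png

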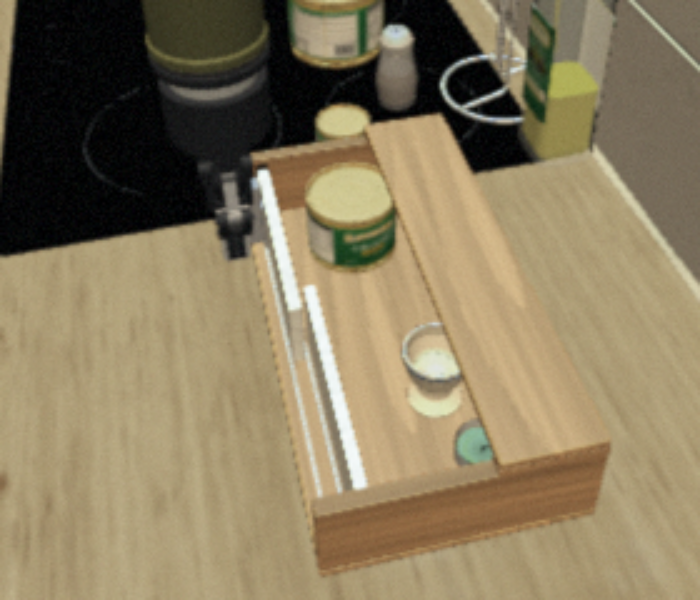

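The door is nearly closed: its top edge ends near (262,172) and the fingers are at (235,240). I'll finish in small steps and watch the force.

>>> {"fn": "send_rows", "kwargs": {
  "increments": [
    [[0,0.004,0],0,-1],
    [[0,0.004,0],0,-1],
    [[0,0.004,0],0,-1],
    [[0,0,0],0,-1]
  ]
}}

```text
time: 6.62
eef_pos: [0.5274, -0.1764, 0.0376]
ee_rot: [0.033, 3.138, -0.005]
ft_force: [0.2, -5.5, 6.5]
grip_width: -0.002
grip_force: 4.6
```

>>> {"fn": "send_rows", "kwargs": {
  "increments": [
    [[0,0.003,0],0,-1],
    [[0,0.003,0],0,-1],
    [[0,0,0],0,-1]
  ]
}}

```text
time: 6.87
eef_pos: [0.5277, -0.1749, 0.0383]
ee_rot: [0.039, 3.136, -0.013]
ft_force: [-0.9, -18.4, 9.3]
grip_width: -0.002
grip_force: 8.6
```

```bash
python3 - <<'E'
from h import *
d=cam('scene'); P=pts(d)
o=np.array([.6326,-.2721]); q=P[...,:2]-o; x=q@[.9998,-.0178]; y=q@[.0178,.9998]
r,g,b=[d['img'][...,i].astype(int) for i in range(3)]
for n in('scene','side'):
    d=cam(n);P=pts(d);q=P[...,:2]-o; x=q@[.9998,-.0178]; y=q@[.0178,.9998]
    m=(abs(P[...,2]-.069)<.006)&(abs(x+.073)<.006)&(d['depth']>0)&(d['img'].min(-1)>150)
    print(n,m.sum(),np.percentile(y[m],[0,1,50,99,100]))
    W=d['world_to_cam']
    def pr(cx,cy,z):
        w=np.r_[o+cx*np.array([.9998,-.0178])+cy*np.array([.0178,.9998]),z,1]; c=W@w; return (c[:2]/c[2]*d['f']+[d['cx'],d['cy']]).round(1)
    print('expected closed corner L',pr(-.073,.156,.068),'R',pr(-.073,-.004,.068),'tin',pr(0,.1,.068))
    if n=='scene': save('c3.png',cv2.resize(d['img'][180:330,260:400],None,fx=4,fy=4,interpolation=cv2.INTER_CUBIC))
E
```

```text
scene 270 [-0.00524845 -0.00379323  0.03718116  0.11007051  0.11697292]
expected closed corner L [299.9 216.5] R [339.2 277.7] tin [348.3 224.2]
side 287 [-0.00388058 -0.0033941   0.06182848  0.15171714  0.15510656]
expected closed corner L [284.  215.2] R [297.1 270.5] tin [323.6 226.6]
```

View pics/c3.png

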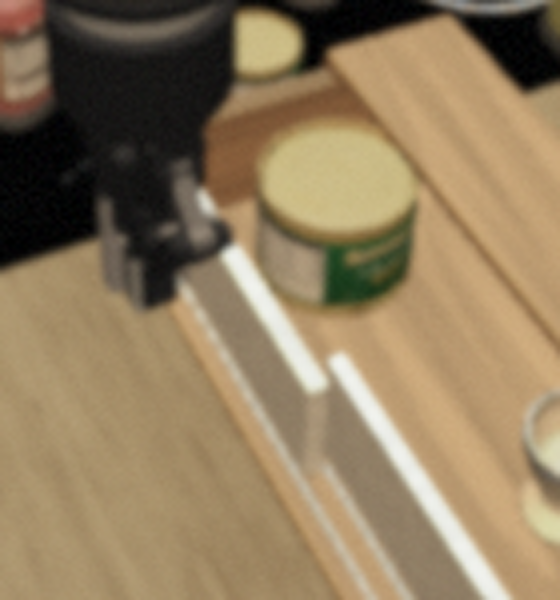

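The door's right edge, at about (318,385) in the crop, measures y ≈ -4 mm. That is the closed value, and the force has risen against the stop. I'll back off.

>>> {"fn": "send_rows", "kwargs": {
  "increments": [
    [[0,-0.015,0],0,-1],
    [[0,-0.02,0],0,-1],
    [[-0.025,0,0],0,-1],
    [[-0.04,0,0],0,-1],
    [[0,0,0.03],0,-1],
    [[0,0,0.04],0,-1],
    [[0,0,0.04],0,-1],
    [[-0.02,-0.02,0.04],0,-1],
    [[0,0,0],0,-1],
    [[0,0,0],0,-1]
  ]
}}

```text
time: 7.85
eef_pos: [0.4448, -0.2213, 0.1825]
ee_rot: [0.033, 3.137, -0.003]
ft_force: [0.2, 1.0, -0.2]
grip_width: 0.0
grip_force: 0.0
```

```bash
python3 - <<'E'
from h import *
o=np.array([.6326,-.2721])
for n in('scene','side'):
    d=tin(n);P=pts(d);q=P[...,:2]-o; x=q@[.9998,-.0178]; y=q@[.0178,.9998]
    m=(abs(P[...,2]-.069)<.006)&(abs(x+.073)<.006)&(d['depth']>0)&(d['img'].min(-1)>150)
    print(n,m.sum(),np.percentile(y[m],[0,1,50,99,100]))
save('s4.png',cv2.resize(d['img'][150:390,180:460],None,fx=2.5,fy=2.5,interpolation=cv2.INTER_CUBIC))
s=read_state(); print(s['eef_pos'],s['ft_force'])
E
```

```text
scene tin cup ((-0.005158218089491129, 0.10419870167970657), 0.03911285102367401) 971
scene 407 [-0.00465147 -0.00297554  0.06193518  0.15091928  0.1543291 ]
side tin cup ((-0.006889606826007366, 0.10487186908721924), 0.03891921043395996) 695
side 285 [-0.00479905 -0.00443757  0.06065797  0.1521022   0.15268867]
[ 0.4442829  -0.21972105  0.17992586] [-0.29406314 -0.01341163  0.24168917]
```

View pics/s4.png

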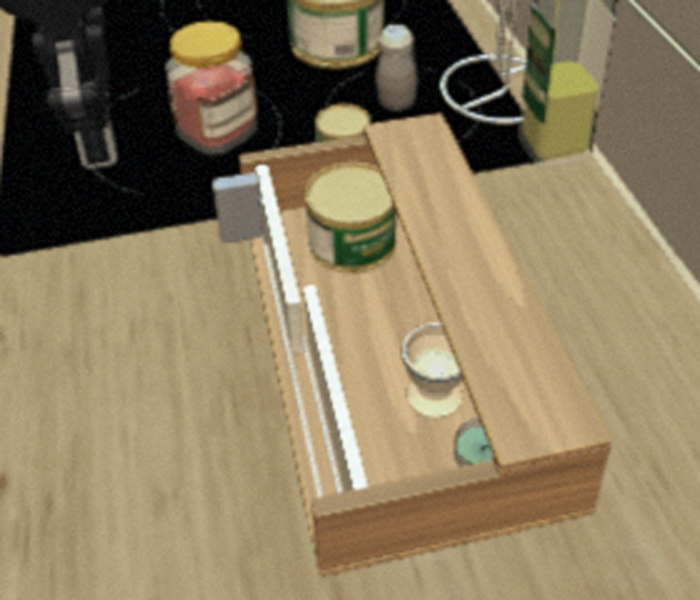

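The door looks closed, the tin is upright behind it, and the jar and shaker are untouched. I'll check the pull position once more.

```bash
python3 - <<'E'
from h import *
o=np.array([.6326,-.2721])
for n in('scene','side'):
    d=cam(n);P=pts(d);D0=np.load(n+'0.npz')['P']
    for Q,lo,hi in((P,.09,.16),(D0,-.06,.03)):
        q=Q[...,:2]-o; x=q@[.9998,-.0178]; y=q@[.0178,.9998]
        m=(Q[...,2]>.03)&(Q[...,2]<.09)&(x<-.09)&(x>-.125)&(y>lo)&(y<hi)
        print(n,m.sum(),np.percentile(y[m],[2,50,98]))
E
```

```text
scene 370 [0.11708676 0.11947811 0.12948756]
scene 450 [-0.02648126 -0.02483465 -0.0145721 ]
side 293 [0.11734043 0.11980895 0.12988391]
side 377 [-0.02656053 -0.02458617 -0.01411398]
```

```bash
python3 -c "
from plant import *
print(close_job())"
```

```text
the job is handed in; nothing more can be done
None
```

The job is handed in: the tin stands upright about 24 mm behind where it clears the track, the door measures fully closed, and the jam jar and salt shaker were not touched.

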